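# Fetch the grey jar from behind the tins

### The job

Take the two tall tins (red lid and yellow lid) out of the way and stand them both in the green tray; then fetch the grey knob-lid jar from behind them and stand it fully on the round wooden stand; then put each tin back to stand fully on the pad of its own colour. Keep the tins and the jar upright throughout, and leave the clear bottle, the crushed blue can and the white jar where they are.

Things in the scene. Friction and masses are not known exactly. Their poses are not given: they have to be found in the camera images.
- tin_red: tall closed steel tin with red lid and band, 58 mm diameter, 140 mm high, rigid, about 0.22 kg; origin at the centre of its underside, z up its axis. At the start it stands upright on the red pad, close in front of the grey jar (about 18 mm between tin and jar, 52 mm between the tins)
- tin_yellow: tall closed steel tin with yellow lid and band, 58 mm diameter, 140 mm high, rigid, about 0.22 kg; origin at the centre of its underside, z up its axis. At the start it stands upright on the yellow pad, close in front of the grey jar (about 18 mm between tin and jar, 52 mm between the tins)
- jar_grey: grey plastic jar, dark grey lid fixed on, 0.18 kg: body 56 mm diameter, 75 mm high with lid, above it a knob (bar 34 by 10 mm) up to 95 mm. Origin: centre of its underside, z up. It stands on the mat behind and midway between the tins, 52 to 55 mm beyond the line through the pads. A fixed grey fence 50 mm high surrounds it: back wall 65 mm behind its centre, parallel to that line, short side walls 107 mm left and right
- pad_red: flat round red silicone pad fixed on the mat, 84 mm diameter, 4 mm thick: home of the red-lidded tin; origin at the centre of its underside (its top is 4 mm above). The pads lie side by side, centres 110 mm apart; either colour may be left or right
- pad_yellow: flat round yellow silicone pad fixed on the mat, 84 mm diameter, 4 mm thick: home of the yellow-lidded tin; origin at the centre of its underside (its top is 4 mm above). The pads lie side by side, centres 110 mm apart; either colour may be left or right
- tray: fixed shallow green tray, 250 mm (its x axis) by 130 mm (its y axis), walls 4 mm thick and 15 mm high over all, floor 4 mm thick; origin at the centre of its underside. Empty at the start; it lies to one side, left or right. Both tins fit upright one behind the other along its x axis
- stand: round fixed stand of light wood, 84 mm diameter, 12 mm thick; origin at the centre of its underside (its top is 12 mm above). On the other side from the tray, empty at the start
- bottle: empty clear wine bottle standing upright, 76 mm diameter, 300 mm high, at the far side of the mat; origin at the centre of its underside. Leave alone
- can: crushed blue drink can standing on the mat between the robot and the tins, 66 mm diameter, 50 mm high; origin at the centre of its underside. Leave alone
- jar_white: white knob-lid jar, same shape and size as the grey one, standing free at the far side of the mat; origin at the centre of its underside. Leave alone
Mind the look-alikes: they are no part of the job. Several things have the shape of the stand; the one meant has the colours described above.

How it is judged:
By the outcome, as a careful person would: the job done as asked, in the order asked, and still so for the second after the job is handed in, with the robot touching nothing.
It also fails if it takes over 141 s, if anything falls off the work surface, if the arm or the gripper's body presses on something with over 40 N, if the wrist force passes 120 N, or if a joint passes its speed limit or range.

### The arm

A 6-joint arm with a two-finger parallel gripper is mounted at the origin on the work surface. World frame = base frame: x ahead of the robot, y to its left, z up, the work surface at z = 0. Lengths are in m, angles in degrees, forces in N, time in s.
With the tool pointing down it reaches from about 0.3 to 0.75 m from the base axis. Payload 8.5 kg.
Tool frame: the origin (TCP) lies on the mounting face of the last link; the fingertips stand tip_extent ahead of it and the grasp point (between the pads) lies 155 mm ahead of it (tip_extent is the distance from the TCP to the fingertips, in m); z points along the fingers, y is the line along which they close (so a half turn about z gives the same grasp; the last joint's range is limited). The gripper opens to 85 mm and grips with 20 to 120 N. Pads are 22 mm wide; open, the fingers measure 114 mm over their backs; the gripper's body (76 mm by 85 mm) begins 54 mm behind the grasp point. The pads swing forward as they close: fully open they stand 13 mm farther back than shut.
Start: joints at [-80.632, 21.807, 74.336, -0, 83.858, -12.336], TCP at [0.203, -0.511, 0.405] pointing down, gripper open.
Joint ranges: [-178.18, 178.18], [-50.72, 133.34], [12.68, 142.11], [-81.47, 261.47], [9.98, 163.14], [-165.26, 165.26]. Speed limits (degrees/s): [136.94, 136.94, 180, 180, 180, 180].

### API

Orientations are given as a 3x3 rotation matrix whose columns are the frame's x, y, z axes.
In Python, from rig import observe, get_image, camera_params, close_job, tip_extent gives the robot as it stands.
- The arm moves only by the shell command python3 -m creep 'ROWS' [FORCE]. ROWS is JSON, a list of rows, each an object with "jaw": the gripper's target within -1 to 1 (shut at 1, half-way at 0, fully open at -1); "travel": the shift along the world's x, y, z in mm, a list of three; "roll": the turn about the world's z in rad. A call has 1 to 12 rows; each row is the pose to reach, as a shift and turn from the pose commanded when the call began; what a row does not reach only later rows make up. A row lasts 1/10 s, in which the tool goes at most 50 mm and 8.59 degrees, less where a joint would pass 70% of its speed; a pose out of reach is approached as far as the arm can. A call with a gripper value outside its range is refused whole. The fingers move at their own pace and stop on an object; FORCE is the grip in N (left out, the last holds). Time passes only in rows, so rows that repeat a pose let the fingers close. It gives the time, the measured TCP pose, the force, the opening and the grip force at its end, in the units of the state.
- observe(): the state, without advancing time (a new reading comes with each control period).
- get_image(name): name is "scene" or "top" or "wrist"; returns (picture, depth): 480x640x3 uint8, red, green, blue; 480x640 float32, m along the optical axis (not along the pixel's ray), 0 where there is no reading.
- camera_params(name): a dict with "mtx" (3x3 intrinsics, pixels), "extrinsics" (4x4, takes a point from camera to world coordinates). Camera axes: x right, y down, z forward; pixel columns grow to the right and rows downward; lengths in m; the calibration is good to about 2 mm. The wrist camera is an equidistant fisheye: a pixel r from the principal point sees the ray r / f radians off the axis. A picture is of the moment at which its call begins: read the wrist's pose just before it. camera_params takes no time and is no camera call; for the wrist camera it gives the pose at the moment of the call.
- close_job(): hands the job in; it is judged then, once.
The state is a dict: "time_s": time; "q": joint angles; "qvel": joint speeds; "joint_efforts": joint torques, N m; "position": TCP position; "tool_rot": TCP orientation; "ft_force": force on the tool from outside, world axes, zero at the start; "wrist_torque": the same for the moment, N m; "grip_width": finger opening in m; "gripper_force": force on a finger pad.
Only numpy, scipy, OpenCV 4.12 (cv2) and the standard library are available. Lean on these libraries where they do the work, as an engineer would, in place of code of your own. Each camera call takes 0.05 s, during which the arm holds its last target. There are 200 camera calls.

## Working session

There is one attempt and no reset: what is moved stays moved. The work goes in short steps, Python scripts to look and compute and a shell command to move; the robot and the scene stay as the last step left them, time stands still between calls to the robot, and variables do not carry over. Pictures are saved under pics/ and viewed, at most 14 in all, crops included, and the job is handed in when it is done.

```bash
ls; mkdir -p pics
python3 - <<'E'
from rig import *
import cv2
for n in("scene","top"):
    im,d=get_image(n); cv2.imwrite(f"pics/{n}0.png",im[:,:,::-1])
    import numpy as np; np.save(f"pics/{n}0.npy",d)
    p=camera_params(n); print(p["mtx"],p["extrinsics"])
print(tip_extent, observe())
E
```

```text
pics
[[550.20153837   0.         329.46191871]
 [  0.         550.20153837 243.61871488]
 [  0.           0.           1.        ]] [[ 7.91764240e-01  4.60149741e-01 -4.01710846e-01  1.16802698e+00]
 [ 6.10826415e-01 -5.95708926e-01  5.21557251e-01 -6.45058195e-01]
 [ 6.91697796e-04 -6.58325977e-01 -7.52732642e-01  1.21953455e+00]
 [ 0.00000000e+00  0.00000000e+00  0.00000000e+00  1.00000000e+00]]
[[549.82408353   0.         317.44038668]
 [  0.         549.82408353 228.90329474]
 [  0.           0.           1.        ]] [[ 0.02887871 -0.98307769  0.18089855  0.31793549]
 [-0.99957518 -0.02768935  0.00909717  0.16786743]
 [-0.00393426 -0.18108441 -0.98345969  1.394501  ]
 [ 0.          0.          0.          1.        ]]
0.1734 {'time_s': 0.1, 'q': array([-8.06314887e+01,  2.18352093e+01,  7.43785865e+01,  2.54585838e-04,
        8.38584937e+01, -1.23362977e+01]), 'qvel': array([-0.0025288 , -0.16253372, -0.15178529,  0.08718907, -0.0315398 ,
       -0.01163804]), 'joint_efforts': array([ 3.76130178e-03, -4.49223340e+01, -2.31655025e+01, -1.37733946e-04,
        3.65080014e-03,  1.93237128e-06]), 'position': array([ 0.20338908, -0.51095927,  0.40420212]), 'tool_rot': array([[ 9.29101738e-01,  3.69824174e-01, -2.01023492e-04],
       [ 3.69824127e-01, -9.29100944e-01,  1.24557932e-03],
       [ 2.73874225e-04, -1.23161324e-03, -9.99999204e-01]]), 'ft_force': array([ 0.13154603, -0.69298934,  0.3474984 ]), 'wrist_torque': array([-0.04284115,  0.01294091, -0.01158957]), 'gripper_force': 0.0, 'grip_width': 0.08545823710702392}
```

View pics/top0.png

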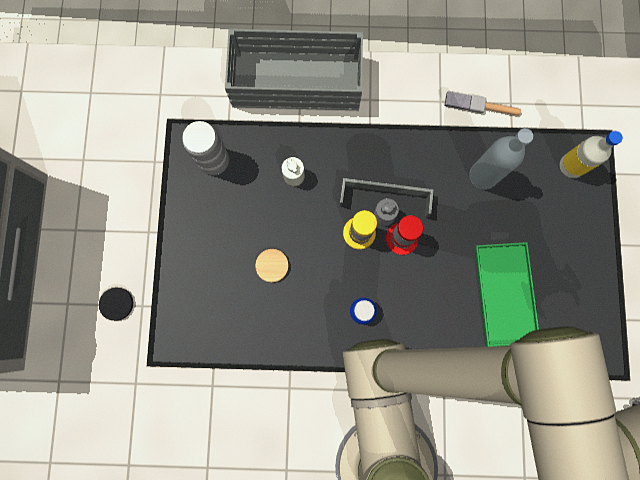

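View pics/scene0.png

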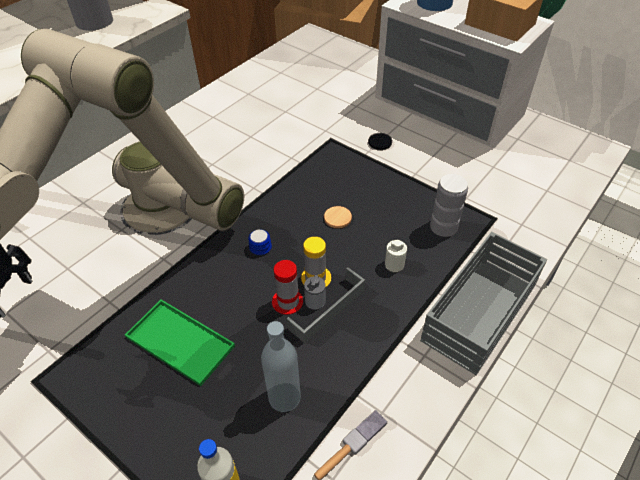

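Top view: yellow lid (364,222), red lid (409,228), grey jar knob (387,208), wooden stand (272,265), tray centre (508,294), can (364,311). The robot's own side is at the image bottom.

```bash
cat > h.py <<'E'
import numpy as np,cv2
from rig import *
def cloud(n,d,cp=None):
    p=cp or camera_params(n); K=p["mtx"];E=p["extrinsics"]
    v,u=np.mgrid[:480,:640]
    P=np.stack([(u-K[0,2])/K[0,0]*d,(v-K[1,2])/K[1,1]*d,d],-1)
    return P@E[:3,:3].T+E[:3,3]
E
python3 - <<'E'
from h import *
for n in("top","scene"):
    im=cv2.imread(f"pics/{n}0.png"); d=np.load(f"pics/{n}0.npy"); W=cloud(n,d)
    hs=cv2.cvtColor(im,cv2.COLOR_BGR2HSV).astype(int);H,S,V=hs[...,0],hs[...,1],hs[...,2]
    z=W[...,2]; ok=(d>0)&(W[...,0]<.75)&(W[...,0]>.1)
    red=((H<6)|(H>174))&(S>150);yel=(H>20)&(H<32)&(S>130);wood=(H>8)&(H<20)&(S>60)&(V>120);gr=(H>45)&(H<75)&(S>100);grey=(S<60)
    def rep(l,m):
        m=m&ok; P=W[m]
        if len(P)<10: print(n,l,"none");return
        c=(np.percentile(P,1,0)+np.percentile(P,99,0))/2
        e=np.percentile(P,99,0)-np.percentile(P,1,0)
        print(n,l,len(P),"mean",P.mean(0).round(4),"mid",c.round(4),"ext",e.round(4))
    rep("redlid",red&(z>.135));rep("redpad",red&(z<.012))
    rep("yellid",yel&(z>.135)&(z<.16));rep("yelpad",yel&(z<.012))
    rep("wood",wood&(z<.03));rep("tray",gr)
    x,y=W[...,0],W[...,1]
    if n=="top":
        lr=W[red&ok&(z>.135)].mean(0);ly=W[yel&ok&(z>.135)&(z<.16)].mean(0);c=(lr+ly)/2
    near=np.hypot(x-c[0]-.05,y-c[1])<.03
    rep("jarlid",near&(z>.065)&(z<.082));rep("knob",near&(z>.086)&(z<.1))
    print("fence");rep("fence",(z>.042)&(z<.056)&(abs(y-c[1])<.15)&(x>c[0]+.06)&(x<c[0]+.2))
    if n=="top":
        r=cv2.minAreaRect(np.float32(W[gr&ok][:,:2]*1000));print("tray rect",r)
        f=(z>.042)&(z<.056)&(abs(y-c[1])<.15)&(x>c[0]+.06)&(x<c[0]+.2)&ok
        print("fence rect",cv2.minAreaRect(np.float32(W[f][:,:2]*1000)))
        k=near&(z>.086)&(z<.1)
        if k.sum()>4: print("knob rect",cv2.minAreaRect(np.float32(W[k][:,:2]*1000)))
    crop=im[180:280,330:450] if n=="top" else im[220:330,260:380]
    cv2.imwrite(f"pics/{n}c.png",cv2.resize(crop,None,fx=5,fy=5,interpolation=cv2.INTER_CUBIC))
E
```

```text
top redlid 494 mean [ 0.5573 -0.0337  0.148 ] mid [ 0.5578 -0.0338  0.1459] ext [0.0534 0.0543 0.0156]
top redpad 305 mean [ 0.5417 -0.0267  0.0075] mid [ 0.5539 -0.0364  0.0056] ext [0.0791 0.0828 0.0126]
top yellid 494 mean [0.566  0.0722 0.1478] mid [0.5663 0.0722 0.1456] ext [0.0538 0.0547 0.0156]
top yelpad 300 mean [0.5571 0.0715 0.0074] mid [ 0.6357 -0.201   0.0063] ext [0.2177 0.6322 0.0112]
top wood 252 mean [0.4848 0.2914 0.0148] mid [0.4766 0.2953 0.0118] ext [0.0818 0.0812 0.0208]
top tray 5264 mean [ 0.4254 -0.292   0.0137] mid [ 0.4224 -0.2922  0.013 ] ext [0.247  0.1438 0.0233]
top jarlid 216 mean [0.611  0.0177 0.0777] mid [0.6138 0.0147 0.074 ] ext [0.0509 0.0465 0.0157]
top knob 78 mean [0.6136 0.0129 0.0964] mid [0.6134 0.0127 0.0931] ext [0.0228 0.0319 0.0136]
fence
top fence 408 mean [0.6747 0.0073 0.0513] mid [0.6609 0.0106 0.0492] ext [0.0717 0.23   0.0134]
tray rect ((387.69525146484375, 133.61376953125), (1017.316162109375, 346.07891845703125), 89.04546356201172)
fence rect ((660.34912109375, 9.761863708496094), (230.8999481201172, 64.60038757324219), 86.7383
[... 329 characters left out ...]
9]
scene yellid 344 mean [0.5691 0.0677 0.1472] mid [0.5669 0.0701 0.1443] ext [0.0547 0.0559 0.0172]
scene yelpad 129 mean [0.5505 0.0729 0.0071] mid [ 0.4821 -0.117   0.0065] ext [0.5169 0.6279 0.0106]
scene wood 458 mean [0.4773 0.291  0.016 ] mid [0.475  0.2935 0.0134] ext [0.0832 0.0838 0.0171]
scene tray 5038 mean [ 0.4229 -0.2221  0.0129] mid [0.415  0.7587 0.047 ] ext [0.2667 2.2574 0.0893]
scene jarlid 140 mean [0.6166 0.0123 0.0781] mid [0.6139 0.0141 0.0744] ext [0.0534 0.0459 0.0151]
scene knob 72 mean [0.6165 0.007  0.0953] mid [0.6145 0.0104 0.0934] ext [0.023  0.035  0.0132]
fence
scene fence 501 mean [0.6703 0.0013 0.0502] mid [0.6605 0.0083 0.049 ] ext [0.0733 0.2307 0.0137]
```

View pics/topc.png

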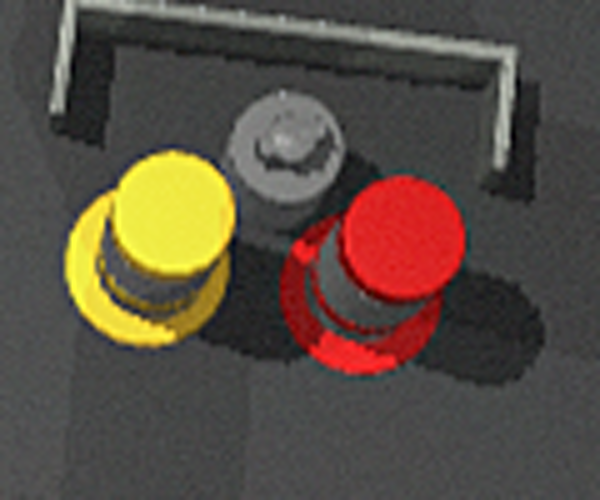

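Crop: yellow lid at left, red at right, grey jar behind midway, fence behind. Both cameras agree: red (0.558,-0.035), yellow (0.567,0.0715), jar (0.614,0.013), stand (0.476,0.294), tray centre (0.42,-0.292). I'll approach above red.

```bash
python3 -m creep '[{"jaw":-1,"travel":[354,476,0],"roll":-0.461},{"jaw":-1,"travel":[354,476,0],"roll":-0.461},{"jaw":-1,"travel":[354,476,0],"roll":-0.461},{"jaw":-1,"travel":[354,476,0],"roll":-0.461},{"jaw":-1,"travel":[354,476,0],"roll":-0.461},{"jaw":-1,"travel":[354,476,0],"roll":-0.461},{"jaw":-1,"travel":[354,476,0],"roll":-0.461},{"jaw":-1,"travel":[354,476,0],"roll":-0.461},{"jaw":-1,"travel":[354,476,0],"roll":-0.461},{"jaw":-1,"travel":[354,476,0],"roll":-0.461},{"jaw":-1,"travel":[354,476,0],"roll":-0.461},{"jaw":-1,"travel":[354,476,0],"roll":-0.461}]' 40
python3 -m creep '[{"jaw":-1,"travel":[0,0,0],"roll":0},{"jaw":-1,"travel":[0,0,0],"roll":0}]'
python3 - <<'E'
from h import *
s=observe();print(s["time_s"],s["q"].round(1),s["position"].round(4),s["tool_rot"].round(3))
p=camera_params("wrist");im,d=get_image("wrist");np.save("pics/w1.npy",d);print(p)
cv2.imwrite("pics/w1.png",im[:,:,::-1])
im,d=get_image("top");np.save("pics/top1.npy",d);cv2.imwrite("pics/top1.png",im[:,:,::-1])
W=cloud("top",d);hs=cv2.cvtColor(im,cv2.COLOR_RGB2HSV).astype(int)
g=(abs(hs[...,0]-60)<15)&(hs[...,1]>100)&(d>0)&(abs(W[...,1]+.29)<.12)&(abs(W[...,2])<.03)&(abs(W[...,0]-.42)<.2)
print(cv2.minAreaRect(np.float32(W[g][:,:2]*1000)),np.median(W[g],0))
E
```

```text
time_s: 1.3
position: [0.5583, -0.0329, 0.4045]
tool_rot: [[0.997, -0.082, -0.0], [-0.082, -0.997, 0.0], [-0.0, -0.0, -1.0]]
ft_force: [0.2, -0.9, 1.3]
grip_width: 0.0854
gripper_force: 0.0
time_s: 1.5
position: [0.5576, -0.0342, 0.4041]
tool_rot: [[0.997, -0.08, -0.001], [-0.08, -0.997, 0.0], [-0.001, 0.0, -1.0]]
ft_force: [-0.7, -0.7, 0.6]
grip_width: 0.0853
gripper_force: 0.0
1.5 [-15.7  22.7  73.   -0.   84.4  78.9] [ 0.5576 -0.0342  0.4041] [[ 0.997 -0.08  -0.001]
 [-0.08  -0.997  0.   ]
 [-0.001  0.    -1.   ]]
{'mtx': array([[371.64829954,   0.        , 323.74077809],
       [  0.        , 371.64829954, 236.29195908],
       [  0.        ,   0.        ,   1.        ]]), 'extrinsics': array([[-8.07827675e-02, -9.45339890e-01, -3.15921883e-01,
         6.37981549e-01],
       [-9.96731578e-01,  7.67935325e-02,  2.50781794e-02,
        -4.17674657e-02],
       [ 5.53353986e-04,  3.16915201e-01, -9.48453715e-01,
         3.73901562e-01],
       [ 0.00000000e+00,  0.00000000e+00,  0.00000000e+00,
         1.00000000e+00]])}
((386.43988037109375, -288.7705078125), (192.3320770263672, 339.4700012207031), 86.64717102050781) [ 0.4191283  -0.29836481  0.00880978]
```

View pics/w1.png

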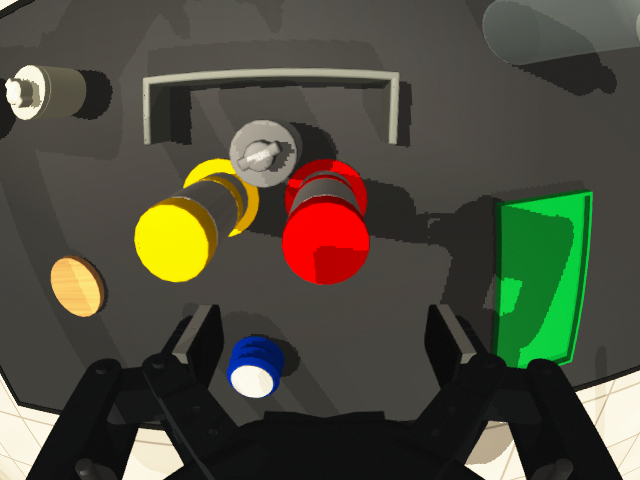

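Wrist view: red lid centre (326,242), yellow lid (176,242), jar lid centre (263,154), stand (78,286), tray corners far (500,205)/(592,192).

```bash
cat >> h.py <<'E'
def wray(u,v,z,p):
    K=p["mtx"];E=np.array(p["extrinsics"]);x,y=(u-K[0,2])/K[0,0],(v-K[1,2])/K[1,1];r=np.hypot(x,y)+1e-9
    c=np.array([x/r*np.sin(r),y/r*np.sin(r),np.cos(r)]);w=E[:3,:3]@c
    return (E[:3,3]+w*(z-E[2,3])/w[2]).round(4)
E
python3 - <<'E'
from h import *
p=camera_params("wrist")
for l,u,v,z in(("red",326,242,.144),("yel",176,242,.144),("jar",263,154,.075),("stand",78,286,.012),("trayfar R",592,192,.015),("trayfar L",500,205,.015),("tray near R",573,361,.015),("bottle base",515,60,0)):print(l,wray(u,v,z,p))
E
```

```text
red [ 0.5567 -0.0384  0.144 ]
yel [0.5652 0.0653 0.144 ]
jar [0.612  0.0078 0.075 ]
stand [0.4763 0.2869 0.012 ]
trayfar R [ 0.5466 -0.3574  0.015 ]
trayfar L [ 0.5373 -0.2253  0.015 ]
tray near R [ 0.2944 -0.383   0.015 ]
bottle base [ 0.6946 -0.2546  0.    ]
```

```bash
python3 -m creep '[{"jaw":-1,"travel":[0,-2,-25],"roll":0},{"jaw":-1,"travel":[0,-2,-60],"roll":0},{"jaw":-1,"travel":[0,-2,-95],"roll":0},{"jaw":-1,"travel":[0,-2,-120],"roll":0},{"jaw":-1,"travel":[0,-2,-134],"roll":0},{"jaw":-1,"travel":[0,-2,-134],"roll":0},{"jaw":0,"travel":[0,-2,-134],"roll":0},{"jaw":0,"travel":[0,-2,-134],"roll":0},{"jaw":0.3,"travel":[0,-2,-134],"roll":0},{"jaw":0.5,"travel":[0,-2,-134],"roll":0},{"jaw":1,"travel":[0,-2,-134],"roll":0},{"jaw":1,"travel":[0,-2,-134],"roll":0}]' 40
python3 -m creep '[{"jaw":1,"travel":[0,0,0],"roll":0},{"jaw":1,"travel":[0,0,0],"roll":0},{"jaw":1,"travel":[0,0,0],"roll":0}]'
```

```text
time_s: 2.8
position: [0.5575, -0.0371, 0.2721]
tool_rot: [[0.997, -0.082, 0.003], [-0.082, -0.997, -0.001], [0.003, 0.001, -1.0]]
ft_force: [-1.1, 0.6, 6.9]
grip_width: 0.0574
gripper_force: 42.3
time_s: 3.1
position: [0.5575, -0.037, 0.2721]
tool_rot: [[0.997, -0.082, 0.003], [-0.082, -0.997, -0.001], [0.003, 0.001, -1.0]]
ft_force: [-0.8, -0.1, 6.5]
grip_width: 0.0574
gripper_force: 42.3
```

```bash
python3 -m creep '[{"jaw":1,"travel":[0,0,8],"roll":0},{"jaw":1,"travel":[0,0,25],"roll":0},{"jaw":1,"travel":[-3,-3,45],"roll":0},{"jaw":1,"travel":[-12,-14,58],"roll":0},{"jaw":1,"travel":[-28,-35,60],"roll":0},{"jaw":1,"travel":[-50,-64,60],"roll":0},{"jaw":1,"travel":[-75,-97,60],"roll":0},{"jaw":1,"travel":[-100,-130,60],"roll":0},{"jaw":1,"travel":[-125,-163,60],"roll":0},{"jaw":1,"travel":[-150,-196,60],"roll":0},{"jaw":1,"travel":[-172,-225,60],"roll":0},{"jaw":1,"travel":[-188,-246,60],"roll":0}]'
python3 -m creep '[{"jaw":1,"travel":[-8,-11,0],"roll":0},{"jaw":1,"travel":[-13,-17,0],"roll":0},{"jaw":1,"travel":[-13,-17,-15],"roll":0},{"jaw":1,"travel":[-13,-17,-35],"roll":0},{"jaw":1,"travel":[-13,-17,-50],"roll":0},{"jaw":1,"travel":[-13,-17,-57],"roll":0},{"jaw":1,"travel":[-13,-17,-60],"roll":0},{"jaw":1,"travel":[-13,-17,-60],"roll":0}]'
```

```text
time_s: 4.3
position: [0.3673, -0.2846, 0.331]
tool_rot: [[0.996, -0.084, -0.0], [-0.084, -0.996, -0.0], [-0.0, 0.0, -1.0]]
ft_force: [1.0, -0.2, -1.9]
grip_width: 0.0574
gripper_force: 43.1
time_s: 5.1
position: [0.3567, -0.2991, 0.2722]
tool_rot: [[0.997, -0.081, 0.001], [-0.081, -0.997, 0.0], [0.001, -0.001, -1.0]]
ft_force: [-1.1, 6.5, 13.1]
grip_width: 0.0574
gripper_force: 44.9
```

```bash
python3 -m creep '[{"jaw":1,"travel":[0,0,1],"roll":0},{"jaw":1,"travel":[0,0,1],"roll":0}]'
python3 - <<'E'
from h import *
im,d=get_image("scene");cv2.imwrite("pics/s2.png",cv2.resize(im[200:440,60:380,::-1],None,fx=2.4,fy=2.4))
E
```

```text
time_s: 5.3
position: [0.3566, -0.2998, 0.2722]
tool_rot: [[0.997, -0.081, 0.001], [-0.081, -0.997, -0.001], [0.001, 0.001, -1.0]]
ft_force: [-0.3, -0.3, -2.2]
grip_width: 0.0573
gripper_force: 43.2
```

View pics/s2.png

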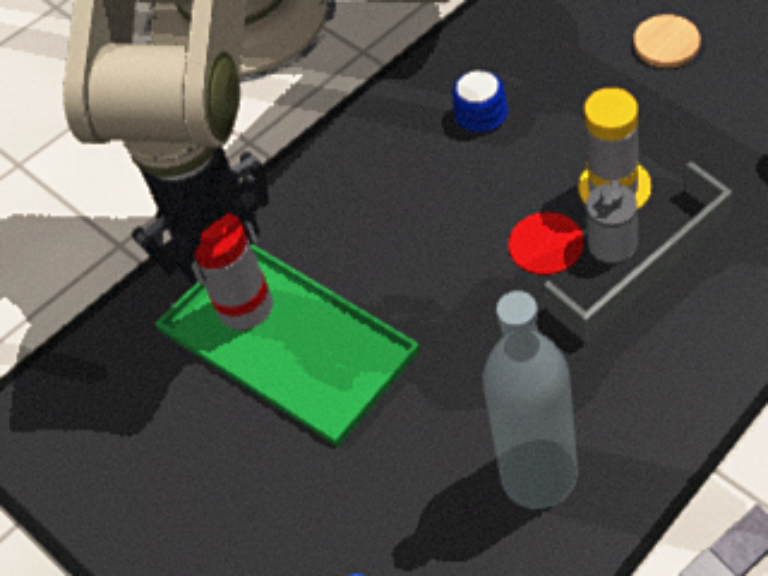

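Red tin stands upright inside the tray's near end, red pad is bare, yellow tin and jar undisturbed. Release and go for yellow.

```bash
python3 -m creep '[{"jaw":1,"travel":[0,0,-1],"roll":0},{"jaw":0.5,"travel":[0,0,-1],"roll":0},{"jaw":0,"travel":[0,0,-1],"roll":0},{"jaw":-1,"travel":[0,0,-1],"roll":0},{"jaw":-1,"travel":[0,0,-1],"roll":0},{"jaw":-1,"travel":[0,0,-1],"roll":0},{"jaw":-1,"travel":[0,0,-1],"roll":0},{"jaw":-1,"travel":[0,0,25],"roll":0},{"jaw":-1,"travel":[0,0,60],"roll":0},{"jaw":-1,"travel":[0,0,95],"roll":0},{"jaw":-1,"travel":[0,0,130],"roll":0},{"jaw":-1,"travel":[0,0,130],"roll":0}]'
python3 -m creep '[{"jaw":-1,"travel":[209,370,0],"roll":0},{"jaw":-1,"travel":[209,370,0],"roll":0},{"jaw":-1,"travel":[209,370,0],"roll":0},{"jaw":-1,"travel":[209,370,0],"roll":0},{"jaw":-1,"travel":[209,370,0],"roll":0},{"jaw":-1,"travel":[209,370,0],"roll":0},{"jaw":-1,"travel":[209,370,0],"roll":0},{"jaw":-1,"travel":[209,370,0],"roll":0},{"jaw":-1,"travel":[209,370,0],"roll":0},{"jaw":-1,"travel":[209,370,0],"roll":0},{"jaw":-1,"travel":[209,370,0],"roll":0},{"jaw":-1,"travel":[209,370,0],"roll":0}]'
python3 - <<'E'
from h import *
s=observe();print(s["position"])
p=camera_params("wrist");im,d=get_image("wrist");cv2.imwrite("pics/w3.png",im[:,:,::-1])
im,d=get_image("top");cv2.imwrite("pics/top3.png",im[:,:,::-1]);W=cloud("top",d)
hs=cv2.cvtColor(im,cv2.COLOR_RGB2HSV).astype(int);H,S=hs[...,0],hs[...,1]
m=((H<6)|(H>174))&(S>150)
for l,mm in(("pad",m&(W[...,2]<.02)&(W[...,0]>.5)&(W[...,0]<.62)&(W[...,1]>-.1)&(W[...,1]<.03)),("lid",m&(W[...,2]>.135)&(W[...,0]<.5))):
    P=W[mm];print(l,len(P),(np.percentile(P,1,0)+np.percentile(P,99,0))/2,np.ptp(P,0)) if len(P) else 0
E
```

```text
time_s: 6.55
position: [0.3565, -0.3001, 0.4057]
tool_rot: [[0.997, -0.082, 0.005], [-0.082, -0.997, -0.007], [0.005, 0.006, -1.0]]
ft_force: [0.4, -0.3, -1.4]
grip_width: 0.0856
gripper_force: 0.0
time_s: 7.75
position: [0.5651, 0.0691, 0.4014]
tool_rot: [[0.997, -0.083, -0.001], [-0.083, -0.997, -0.0], [-0.001, 0.0, -1.0]]
ft_force: [-0.6, 0.3, 0.2]
grip_width: 0.0852
gripper_force: 0.0
[0.5651366  0.06912315 0.4013542 ]
pad 84 [ 0.56840239 -0.04080874  0.00723508] [0.06120137 0.07516721 0.01277198]
lid 549 [ 0.35603596 -0.29556753  0.1455361 ] [0.16055722 0.4927049  1.25924484]
```

View pics/w3.png

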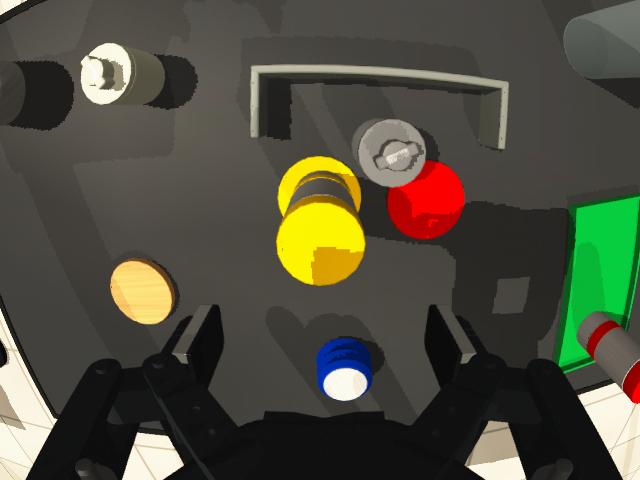

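Yellow lid centre (321,243), bare red pad (426,200), jar lid (391,153), red tin standing in tray. Descend with y +2.

```bash
python3 -m creep '[{"jaw":-1,"travel":[0,2,-25],"roll":0},{"jaw":-1,"travel":[0,2,-60],"roll":0},{"jaw":-1,"travel":[0,2,-95],"roll":0},{"jaw":-1,"travel":[0,2,-120],"roll":0},{"jaw":-1,"travel":[0,2,-130],"roll":0},{"jaw":-1,"travel":[0,2,-130],"roll":0},{"jaw":0,"travel":[0,2,-130],"roll":0},{"jaw":0,"travel":[0,2,-130],"roll":0},{"jaw":0.3,"travel":[0,2,-130],"roll":0},{"jaw":0.5,"travel":[0,2,-130],"roll":0},{"jaw":1,"travel":[0,2,-130],"roll":0},{"jaw":1,"travel":[0,2,-130],"roll":0}]' 40
python3 -m creep '[{"jaw":1,"travel":[0,0,0],"roll":0},{"jaw":1,"travel":[0,0,0],"roll":0}]'
python3 - <<'E'
from h import *
p=camera_params("wrist")
E0=np.array(p["extrinsics"]);s=observe();print(s["position"])
E0[:3,3]+=np.array([.5651,.0691,.4014])-s["position"];p["extrinsics"]=E0
for l,u,v,z in(("redpad",426,200,.004),("jar",391,153,.075),("yel",321,242,.144),("stand",143,291,.012)):print(l,wray(u,v,z,p))
E
```

```text
time_s: 9.05
position: [0.5656, 0.0719, 0.2734]
tool_rot: [[0.997, -0.082, 0.003], [-0.082, -0.997, -0.001], [0.003, 0.0, -1.0]]
ft_force: [-0.6, -1.8, 5.7]
grip_width: 0.0569
gripper_force: 42.1
time_s: 9.25
position: [0.5656, 0.0719, 0.2734]
tool_rot: [[0.997, -0.082, 0.003], [-0.082, -0.997, -0.001], [0.003, 0.0, -1.0]]
ft_force: [0.0, -1.0, 6.9]
grip_width: 0.0573
gripper_force: 42.1
[0.56563152 0.07189315 0.27340477]
redpad [ 0.5557 -0.0379  0.004 ]
jar [0.614  0.0096 0.075 ]
yel [0.5672 0.0695 0.144 ]
stand [0.4777 0.2888 0.012 ]
```

```bash
python3 -m creep '[{"jaw":1,"travel":[0,0,8],"roll":0},{"jaw":1,"travel":[-2,0,25],"roll":0},{"jaw":1,"travel":[-12,0,45],"roll":0},{"jaw":1,"travel":[-28,-8,60],"roll":0},{"jaw":1,"travel":[-45,-25,70],"roll":0},{"jaw":1,"travel":[-58,-52,70],"roll":0},{"jaw":1,"travel":[-66,-85,70],"roll":0},{"jaw":1,"travel":[-70,-122,70],"roll":0},{"jaw":1,"travel":[-74,-160,70],"roll":0},{"jaw":1,"travel":[-77,-198,70],"roll":0},{"jaw":1,"travel":[-80,-236,70],"roll":0},{"jaw":1,"travel":[-83,-274,70],"roll":0}]'
python3 -m creep '[{"jaw":1,"travel":[-1,-32,0],"roll":0},{"jaw":1,"travel":[-2,-58,0],"roll":0},{"jaw":1,"travel":[-3,-76,0],"roll":0},{"jaw":1,"travel":[-3,-86,0],"roll":0},{"jaw":1,"travel":[-3,-88,-10],"roll":0},{"jaw":1,"travel":[-3,-88,-30],"roll":0},{"jaw":1,"travel":[-3,-88,-48],"roll":0},{"jaw":1,"travel":[-3,-88,-60],"roll":0},{"jaw":1,"travel":[-3,-88,-67],"roll":0},{"jaw":1,"travel":[-3,-88,-70],"roll":0},{"jaw":1,"travel":[-3,-88,-70],"roll":0}]'
```

```text
time_s: 10.45
position: [0.4819, -0.2034, 0.3424]
tool_rot: [[0.997, -0.082, 0.0], [-0.082, -0.997, -0.0], [0.0, 0.0, -1.0]]
ft_force: [-0.1, 0.3, -0.9]
grip_width: 0.0571
gripper_force: 43.1
time_s: 11.55
position: [0.4795, -0.2894, 0.2733]
tool_rot: [[0.997, -0.081, 0.001], [-0.081, -0.997, -0.001], [0.001, 0.0, -1.0]]
ft_force: [-3.5, 3.2, 10.4]
grip_width: 0.0575
gripper_force: 43.8
```

```bash
python3 -m creep '[{"jaw":0.5,"travel":[0,0,0],"roll":0},{"jaw":0,"travel":[0,0,0],"roll":0},{"jaw":-1,"travel":[0,0,0],"roll":0},{"jaw":-1,"travel":[0,0,0],"roll":0},{"jaw":-1,"travel":[0,0,0],"roll":0},{"jaw":-1,"travel":[0,0,0],"roll":0},{"jaw":-1,"travel":[0,0,25],"roll":0},{"jaw":-1,"travel":[0,0,60],"roll":0},{"jaw":-1,"travel":[0,0,95],"roll":0},{"jaw":-1,"travel":[0,0,110],"roll":0},{"jaw":-1,"travel":[0,0,110],"roll":0}]'
python3 -m creep '[{"jaw":-1,"travel":[134,302,0],"roll":0},{"jaw":-1,"travel":[134,302,0],"roll":0},{"jaw":-1,"travel":[134,302,0],"roll":0},{"jaw":-1,"travel":[134,302,0],"roll":0},{"jaw":-1,"travel":[134,302,0],"roll":0},{"jaw":-1,"travel":[134,302,0],"roll":0},{"jaw":-1,"travel":[134,302,0],"roll":0},{"jaw":-1,"travel":[134,302,-20],"roll":0},{"jaw":-1,"travel":[134,302,-50],"roll":0},{"jaw":-1,"travel":[134,302,-50],"roll":0},{"jaw":-1,"travel":[134,302,-50],"roll":0}]'
python3 - <<'E'
from h import *
s=observe();print(s["position"])
p=camera_params("wrist");im,d=get_image("wrist");cv2.imwrite("pics/w4.png",im[:,:,::-1])
for l,u,v,z in(("jarguess",323,240,.075),):print(l,wray(u,v,z,p))
im,d=get_image("scene");cv2.imwrite("pics/s4.png",im[:,:,::-1])
E
```

```text
time_s: 12.65
position: [0.4794, -0.29, 0.3838]
tool_rot: [[0.997, -0.082, 0.003], [-0.082, -0.997, -0.003], [0.004, 0.003, -1.0]]
ft_force: [-0.0, -0.4, -0.6]
grip_width: 0.0858
gripper_force: 0.0
time_s: 13.75
position: [0.6135, 0.0119, 0.3312]
tool_rot: [[0.997, -0.082, -0.002], [-0.082, -0.997, 0.0], [-0.002, -0.0, -1.0]]
ft_force: [0.1, 0.1, 1.2]
grip_width: 0.0851
gripper_force: 0.0
[0.61350041 0.01186317 0.33120681]
jarguess [0.616 0.011 0.075]
```

View pics/w4.png

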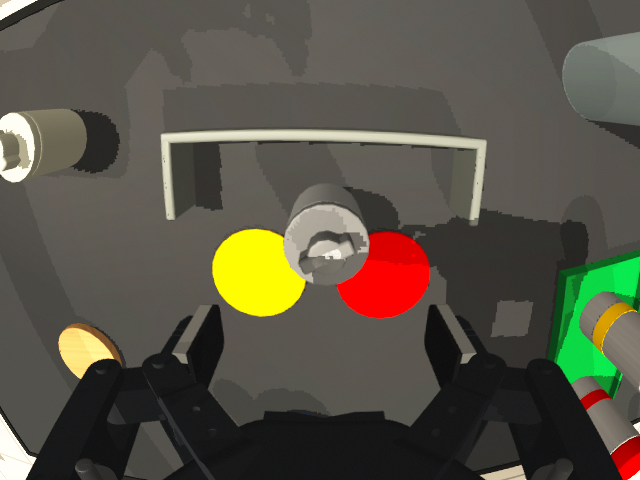

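View pics/s4.png

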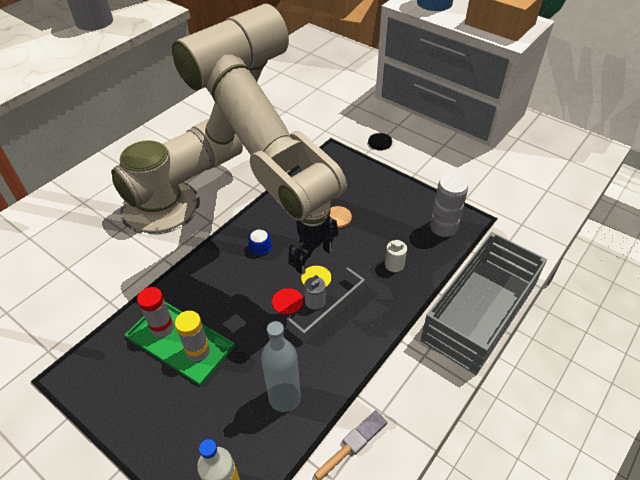

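Both tins stand upright in the tray; jar lid centre (326,244) between the fingers, nothing around it. Descend for a body grip.

```bash
python3 -m creep '[{"jaw":-1,"travel":[1,-1,-25],"roll":0},{"jaw":-1,"travel":[1,-1,-55],"roll":0},{"jaw":-1,"travel":[1,-1,-85],"roll":0},{"jaw":-1,"travel":[1,-1,-108],"roll":0},{"jaw":-1,"travel":[1,-1,-119],"roll":0},{"jaw":-1,"travel":[1,-1,-119],"roll":0},{"jaw":0,"travel":[1,-1,-119],"roll":0},{"jaw":0,"travel":[1,-1,-119],"roll":0},{"jaw":0.3,"travel":[1,-1,-119],"roll":0},{"jaw":0.5,"travel":[1,-1,-119],"roll":0},{"jaw":1,"travel":[1,-1,-119],"roll":0},{"jaw":1,"travel":[1,-1,-119],"roll":0}]' 40
python3 -m creep '[{"jaw":1,"travel":[0,0,0],"roll":0},{"jaw":1,"travel":[0,0,0],"roll":0}]'
```

```text
time_s: 15.05
position: [0.6147, 0.0109, 0.2145]
tool_rot: [[0.997, -0.082, 0.003], [-0.082, -0.997, -0.001], [0.003, 0.0, -1.0]]
ft_force: [-1.3, 0.6, 7.0]
grip_width: 0.0553
gripper_force: 41.9
time_s: 15.25
position: [0.6147, 0.0109, 0.2145]
tool_rot: [[0.997, -0.082, 0.003], [-0.082, -0.997, -0.001], [0.003, 0.0, -1.0]]
ft_force: [-2.0, -0.5, 7.1]
grip_width: 0.0551
gripper_force: 41.9
```

```bash
python3 -m creep '[{"jaw":1,"travel":[0,0,8],"roll":0},{"jaw":1,"travel":[0,0,25],"roll":0},{"jaw":1,"travel":[-3,2,48],"roll":0},{"jaw":1,"travel":[-10,15,68],"roll":0},{"jaw":1,"travel":[-20,35,78],"roll":0},{"jaw":1,"travel":[-33,62,80],"roll":0},{"jaw":1,"travel":[-48,93,80],"roll":0},{"jaw":1,"travel":[-63,125,80],"roll":0},{"jaw":1,"travel":[-78,157,80],"roll":0},{"jaw":1,"travel":[-93,189,80],"roll":0},{"jaw":1,"travel":[-108,220,80],"roll":0},{"jaw":1,"travel":[-121,246,80],"roll":0}]'
python3 -m creep '[{"jaw":1,"travel":[-10,20,0],"roll":0},{"jaw":1,"travel":[-16,32,0],"roll":0},{"jaw":1,"travel":[-17,35,0],"roll":0},{"jaw":1,"travel":[-17,35,-15],"roll":0},{"jaw":1,"travel":[-17,35,-35],"roll":0},{"jaw":1,"travel":[-17,35,-52],"roll":0},{"jaw":1,"travel":[-17,35,-60],"roll":0},{"jaw":1,"travel":[-17,35,-60],"roll":0}]'
python3 - <<'E'
from h import *
s=observe();print(s["position"])
im,d=get_image("scene");cv2.imwrite("pics/s5.png",cv2.resize(im[140:300,240:440,::-1],None,fx=4,fy=3.75,interpolation=cv2.INTER_CUBIC))
E
```

```text
time_s: 16.45
position: [0.4923, 0.2585, 0.2933]
tool_rot: [[0.997, -0.081, 0.0], [-0.081, -0.997, 0.0], [0.0, -0.0, -1.0]]
ft_force: [-0.3, 0.3, -1.9]
grip_width: 0.0551
gripper_force: 42.9
time_s: 17.25
position: [0.4768, 0.2914, 0.232]
tool_rot: [[0.997, -0.083, -0.002], [-0.083, -0.997, -0.001], [-0.002, 0.001, -1.0]]
ft_force: [-0.6, -0.2, -1.5]
grip_width: 0.0549
gripper_force: 43.0
[0.47675691 0.29138554 0.23200165]
```

View pics/s5.png

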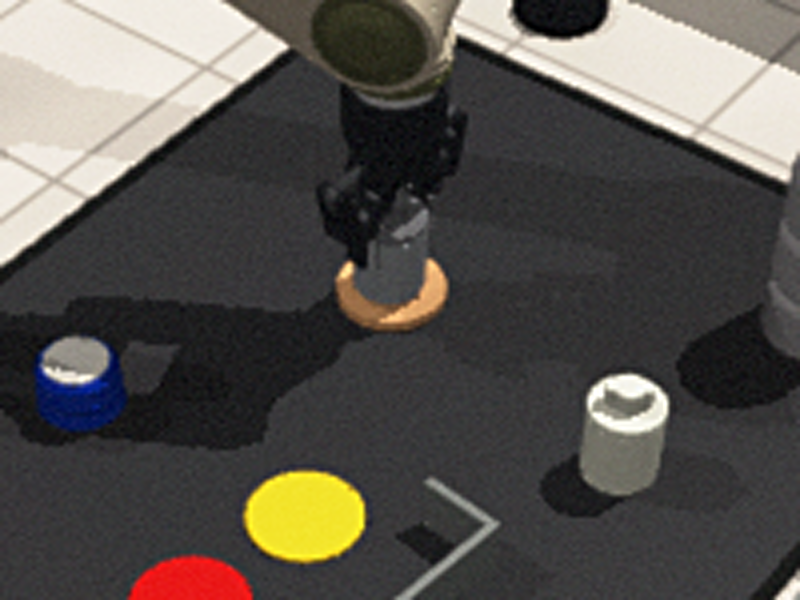

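Jar hovers about 5 mm above the stand, well centred (jar bottom ~(395,290), stand ~(392,290)). Lower, release, rise.

```bash
python3 -m creep '[{"jaw":1,"travel":[0,0,-3],"roll":0},{"jaw":1,"travel":[0,0,-6],"roll":0},{"jaw":1,"travel":[0,0,-7],"roll":0},{"jaw":1,"travel":[0,0,-7],"roll":0}]'
```

```text
time_s: 17.7
position: [0.4764, 0.292, 0.2265]
tool_rot: [[0.997, -0.082, 0.001], [-0.082, -0.997, 0.0], [0.001, -0.0, -1.0]]
ft_force: [-1.4, -1.5, 4.1]
grip_width: 0.0552
gripper_force: 43.4
```

```bash
python3 -m creep '[{"jaw":0.5,"travel":[0,0,0],"roll":0},{"jaw":0,"travel":[0,0,0],"roll":0},{"jaw":-1,"travel":[0,0,0],"roll":0},{"jaw":-1,"travel":[0,0,0],"roll":0},{"jaw":-1,"travel":[0,0,0],"roll":0},{"jaw":-1,"travel":[0,0,0],"roll":0},{"jaw":-1,"travel":[0,0,25],"roll":0},{"jaw":-1,"travel":[0,0,60],"roll":0},{"jaw":-1,"travel":[0,0,100],"roll":0},{"jaw":-1,"travel":[0,0,140],"roll":0},{"jaw":-1,"travel":[0,0,165],"roll":0},{"jaw":-1,"travel":[0,0,165],"roll":0}]'
python3 -m creep '[{"jaw":-1,"travel":[3,-582,0],"roll":0},{"jaw":-1,"travel":[3,-582,0],"roll":0},{"jaw":-1,"travel":[3,-582,0],"roll":0},{"jaw":-1,"travel":[3,-582,0],"roll":0},{"jaw":-1,"travel":[3,-582,0],"roll":0},{"jaw":-1,"travel":[3,-582,0],"roll":0},{"jaw":-1,"travel":[3,-582,0],"roll":0},{"jaw":-1,"travel":[3,-582,0],"roll":0},{"jaw":-1,"travel":[3,-582,0],"roll":0},{"jaw":-1,"travel":[3,-582,0],"roll":0},{"jaw":-1,"travel":[3,-582,0],"roll":0},{"jaw":-1,"travel":[3,-582,0],"roll":0}]'
python3 -m creep '[{"jaw":-1,"travel":[0,0,0],"roll":0},{"jaw":-1,"travel":[0,0,0],"roll":0},{"jaw":-1,"travel":[0,0,0],"roll":0}]'
python3 - <<'E'
from h import *
im,d=get_image("wrist");a=im[:,:,::-1]
im,d=get_image("scene");b=im[:,:,::-1]
cv2.imwrite("pics/m6.png",cv2.resize(np.hstack([a,b]),(800,300),interpolation=cv2.INTER_AREA))
E
```

```text
time_s: 18.9
position: [0.4764, 0.2921, 0.3944]
tool_rot: [[0.997, -0.082, 0.007], [-0.082, -0.997, 0.002], [0.007, -0.003, -1.0]]
ft_force: [-0.4, -0.8, -0.1]
grip_width: 0.0854
gripper_force: 0.0
time_s: 20.1
position: [0.4788, -0.2932, 0.3893]
tool_rot: [[0.996, -0.084, -0.001], [-0.084, -0.996, 0.001], [-0.001, -0.001, -1.0]]
ft_force: [0.0, 0.4, -1.1]
grip_width: 0.0855
gripper_force: 0.0
time_s: 20.4
position: [0.4795, -0.289, 0.3903]
tool_rot: [[0.997, -0.081, -0.001], [-0.081, -0.997, 0.001], [-0.001, -0.001, -1.0]]
ft_force: [-0.1, -0.0, 0.5]
grip_width: 0.0852
gripper_force: 0.0
```

View pics/m6.png

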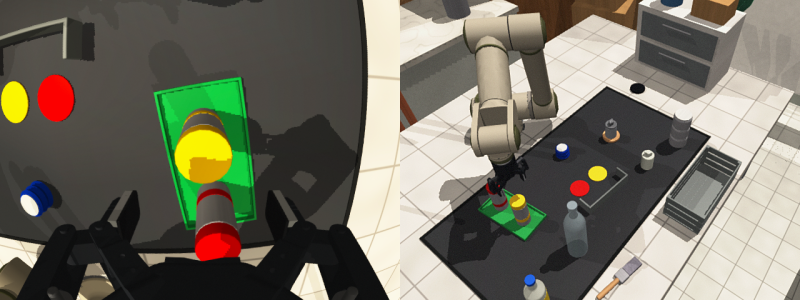

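Jar stands on the stand; yellow lid centred under the gripper (203→325 px), red tin clear behind. Grasp yellow.

```bash
python3 -m creep '[{"jaw":-1,"travel":[0,-1,-25],"roll":0},{"jaw":-1,"travel":[0,-1,-55],"roll":0},{"jaw":-1,"travel":[0,-1,-85],"roll":0},{"jaw":-1,"travel":[0,-1,-108],"roll":0},{"jaw":-1,"travel":[0,-1,-118],"roll":0},{"jaw":-1,"travel":[0,-1,-118],"roll":0},{"jaw":0,"travel":[0,-1,-118],"roll":0},{"jaw":0,"travel":[0,-1,-118],"roll":0},{"jaw":0.3,"travel":[0,-1,-118],"roll":0},{"jaw":0.5,"travel":[0,-1,-118],"roll":0},{"jaw":1,"travel":[0,-1,-118],"roll":0},{"jaw":1,"travel":[0,-1,-118],"roll":0}]' 40
python3 -m creep '[{"jaw":1,"travel":[0,0,0],"roll":0},{"jaw":1,"travel":[0,0,0],"roll":0}]'
```

```text
time_s: 21.7
position: [0.4796, -0.2909, 0.2742]
tool_rot: [[0.997, -0.082, 0.002], [-0.082, -0.997, -0.001], [0.002, 0.001, -1.0]]
ft_force: [0.5, 2.8, 5.7]
grip_width: 0.0574
gripper_force: 42.0
time_s: 21.9
position: [0.4796, -0.2909, 0.2742]
tool_rot: [[0.997, -0.082, 0.002], [-0.082, -0.997, -0.001], [0.002, 0.001, -1.0]]
ft_force: [-0.8, 1.8, 6.7]
grip_width: 0.0574
gripper_force: 42.0
```

```bash
python3 -m creep '[{"jaw":1,"travel":[0,0,8],"roll":0},{"jaw":1,"travel":[0,0,28],"roll":0},{"jaw":1,"travel":[1,3,50],"roll":0},{"jaw":1,"travel":[3,14,66],"roll":0},{"jaw":1,"travel":[7,33,70],"roll":0},{"jaw":1,"travel":[14,60,70],"roll":0},{"jaw":1,"travel":[22,94,70],"roll":0},{"jaw":1,"travel":[31,130,70],"roll":0},{"jaw":1,"travel":[40,167,70],"roll":0},{"jaw":1,"travel":[49,204,70],"roll":0},{"jaw":1,"travel":[58,241,70],"roll":0},{"jaw":1,"travel":[67,278,70],"roll":0}]'
python3 -m creep '[{"jaw":1,"travel":[8,33,0],"roll":0},{"jaw":1,"travel":[14,60,0],"roll":0},{"jaw":1,"travel":[18,78,0],"roll":0},{"jaw":1,"travel":[19,85,0],"roll":0},{"jaw":1,"travel":[19,85,-10],"roll":0},{"jaw":1,"travel":[19,85,-30],"roll":0},{"jaw":1,"travel":[19,85,-50],"roll":0},{"jaw":1,"travel":[19,85,-62],"roll":0},{"jaw":1,"travel":[19,85,-68],"roll":0},{"jaw":1,"travel":[19,85,-70],"roll":0},{"jaw":1,"travel":[19,85,-70],"roll":0}]'
python3 - <<'E'
from h import *
p=camera_params("wrist")
E0=np.array(p["extrinsics"]);s=observe()
E0[:3,3]+=np.array([.6135,.0119,.3312])-s["position"];p["extrinsics"]=E0
for l,u,v in(("yel",259,272),("red",383,275)):print(l,wray(u,v,.004,p))
E
```

```text
time_s: 23.1
position: [0.5465, -0.0115, 0.3434]
tool_rot: [[0.997, -0.082, 0.001], [-0.082, -0.997, -0.0], [0.001, 0.0, -1.0]]
ft_force: [0.2, 0.3, -2.2]
grip_width: 0.0571
gripper_force: 43.1
time_s: 24.2
position: [0.5653, 0.0716, 0.2741]
tool_rot: [[0.997, -0.083, 0.001], [-0.083, -0.997, -0.0], [0.001, -0.0, -1.0]]
ft_force: [-3.6, 1.4, 6.1]
grip_width: 0.0571
gripper_force: 42.7
yel [0.5674 0.0719 0.004 ]
red [ 0.5554 -0.037   0.004 ]
```

On the pad (measured pad centre (0.567,0.072)). Release and go to the red tin.

```bash
python3 -m creep '[{"jaw":0.5,"travel":[0,0,0],"roll":0},{"jaw":0,"travel":[0,0,0],"roll":0},{"jaw":-1,"travel":[0,0,0],"roll":0},{"jaw":-1,"travel":[0,0,0],"roll":0},{"jaw":-1,"travel":[0,0,0],"roll":0},{"jaw":-1,"travel":[0,0,0],"roll":0},{"jaw":-1,"travel":[0,0,25],"roll":0},{"jaw":-1,"travel":[0,0,60],"roll":0},{"jaw":-1,"travel":[0,0,95],"roll":0},{"jaw":-1,"travel":[0,0,118],"roll":0},{"jaw":-1,"travel":[0,0,118],"roll":0}]'
python3 -m creep '[{"jaw":-1,"travel":[-209,-372,0],"roll":0},{"jaw":-1,"travel":[-209,-372,0],"roll":0},{"jaw":-1,"travel":[-209,-372,0],"roll":0},{"jaw":-1,"travel":[-209,-372,0],"roll":0},{"jaw":-1,"travel":[-209,-372,0],"roll":0},{"jaw":-1,"travel":[-209,-372,0],"roll":0},{"jaw":-1,"travel":[-209,-372,0],"roll":0},{"jaw":-1,"travel":[-209,-372,0],"roll":0},{"jaw":-1,"travel":[-209,-372,0],"roll":0},{"jaw":-1,"travel":[-209,-372,0],"roll":0},{"jaw":-1,"travel":[-209,-372,0],"roll":0},{"jaw":-1,"travel":[-209,-372,0],"roll":0}]'
python3 -m creep '[{"jaw":-1,"travel":[0,0,0],"roll":0},{"jaw":-1,"travel":[0,0,0],"roll":0}]'
python3 - <<'E'
from h import *
im,d=get_image("wrist");a=im[:,:,::-1]
im,d=get_image("scene");b=im[:,:,::-1]
cv2.imwrite("pics/m7.png",cv2.resize(np.hstack([a,b]),(800,300),interpolation=cv2.INTER_AREA))
E
```

```text
time_s: 25.3
position: [0.5654, 0.072, 0.394]
tool_rot: [[0.997, -0.082, 0.007], [-0.082, -0.997, -0.001], [0.007, 0.0, -1.0]]
ft_force: [0.1, 0.1, -0.7]
grip_width: 0.0852
gripper_force: 0.0
time_s: 26.5
position: [0.3567, -0.2993, 0.3903]
tool_rot: [[0.997, -0.081, -0.0], [-0.081, -0.997, 0.001], [-0.001, -0.001, -1.0]]
ft_force: [0.4, -0.3, 0.1]
grip_width: 0.0856
gripper_force: 0.0
time_s: 26.7
position: [0.3568, -0.2993, 0.3907]
tool_rot: [[0.997, -0.081, 0.0], [-0.081, -0.997, 0.0], [0.0, -0.0, -1.0]]
ft_force: [0.1, 0.6, -1.2]
grip_width: 0.0851
gripper_force: 0.0
```

View pics/m7.png

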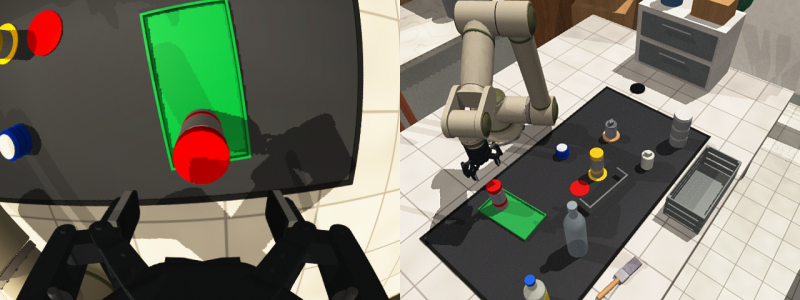

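Yellow stands on its pad; red lid centred (201,155 in the half-size view). Grasp red.

```bash
python3 -m creep '[{"jaw":-1,"travel":[0,0,-25],"roll":0},{"jaw":-1,"travel":[0,0,-55],"roll":0},{"jaw":-1,"travel":[0,0,-85],"roll":0},{"jaw":-1,"travel":[0,0,-108],"roll":0},{"jaw":-1,"travel":[0,0,-118],"roll":0},{"jaw":-1,"travel":[0,0,-118],"roll":0},{"jaw":0,"travel":[0,0,-118],"roll":0},{"jaw":0,"travel":[0,0,-118],"roll":0},{"jaw":0.3,"travel":[0,0,-118],"roll":0},{"jaw":0.5,"travel":[0,0,-118],"roll":0},{"jaw":1,"travel":[0,0,-118],"roll":0},{"jaw":1,"travel":[0,0,-118],"roll":0}]' 40
python3 -m creep '[{"jaw":1,"travel":[0,0,0],"roll":0},{"jaw":1,"travel":[0,0,0],"roll":0}]'
```

```text
time_s: 28.0
position: [0.3565, -0.3, 0.274]
tool_rot: [[0.997, -0.082, 0.002], [-0.082, -0.997, -0.002], [0.002, 0.002, -1.0]]
ft_force: [0.4, 1.3, 5.8]
grip_width: 0.0575
gripper_force: 41.5
time_s: 28.2
position: [0.3565, -0.2999, 0.274]
tool_rot: [[0.997, -0.082, 0.002], [-0.082, -0.997, -0.002], [0.002, 0.002, -1.0]]
ft_force: [0.3, 1.6, 7.0]
grip_width: 0.0573
gripper_force: 41.5
```

```bash
python3 -m creep '[{"jaw":1,"travel":[0,0,8],"roll":0},{"jaw":1,"travel":[0,0,28],"roll":0},{"jaw":1,"travel":[3,3,50],"roll":0},{"jaw":1,"travel":[11,14,66],"roll":0},{"jaw":1,"travel":[25,33,70],"roll":0},{"jaw":1,"travel":[45,59,70],"roll":0},{"jaw":1,"travel":[68,89,70],"roll":0},{"jaw":1,"travel":[92,121,70],"roll":0},{"jaw":1,"travel":[116,153,70],"roll":0},{"jaw":1,"travel":[140,184,70],"roll":0},{"jaw":1,"travel":[162,213,70],"roll":0},{"jaw":1,"travel":[180,237,70],"roll":0}]'
python3 -m creep '[{"jaw":1,"travel":[11,15,0],"roll":0},{"jaw":1,"travel":[18,23,0],"roll":0},{"jaw":1,"travel":[20,26,0],"roll":0},{"jaw":1,"travel":[20,26,0],"roll":0},{"jaw":1,"travel":[20,26,-10],"roll":0},{"jaw":1,"travel":[20,26,-30],"roll":0},{"jaw":1,"travel":[20,26,-50],"roll":0},{"jaw":1,"travel":[20,26,-62],"roll":0},{"jaw":1,"travel":[20,26,-68],"roll":0},{"jaw":1,"travel":[20,26,-70],"roll":0},{"jaw":1,"travel":[20,26,-70],"roll":0}]'
```

```text
time_s: 29.4
position: [0.5372, -0.0612, 0.3435]
tool_rot: [[0.997, -0.081, 0.001], [-0.081, -0.997, -0.0], [0.001, 0.0, -1.0]]
ft_force: [-0.0, -0.6, -1.8]
grip_width: 0.0575
gripper_force: 43.1
time_s: 30.5
position: [0.5563, -0.037, 0.2738]
tool_rot: [[0.997, -0.082, 0.001], [-0.082, -0.997, 0.0], [0.001, -0.0, -1.0]]
ft_force: [-1.9, 1.6, 4.8]
grip_width: 0.0573
gripper_force: 42.2
```

```bash
python3 -m creep '[{"jaw":0.5,"travel":[0,0,0],"roll":0},{"jaw":0,"travel":[0,0,0],"roll":0},{"jaw":-1,"travel":[0,0,0],"roll":0},{"jaw":-1,"travel":[0,0,0],"roll":0},{"jaw":-1,"travel":[0,0,0],"roll":0},{"jaw":-1,"travel":[0,0,0],"roll":0},{"jaw":-1,"travel":[0,0,25],"roll":0},{"jaw":-1,"travel":[0,0,60],"roll":0},{"jaw":-1,"travel":[0,0,95],"roll":0},{"jaw":-1,"travel":[0,0,125],"roll":0},{"jaw":-1,"travel":[0,0,125],"roll":0}]'
python3 -m creep '[{"jaw":-1,"travel":[-100,-130,20],"roll":0},{"jaw":-1,"travel":[-100,-130,20],"roll":0},{"jaw":-1,"travel":[-150,-200,20],"roll":0},{"jaw":-1,"travel":[-150,-200,20],"roll":0},{"jaw":-1,"travel":[-150,-200,20],"roll":0},{"jaw":-1,"travel":[-150,-200,20],"roll":0},{"jaw":-1,"travel":[-150,-200,20],"roll":0},{"jaw":-1,"travel":[-150,-200,20],"roll":0}]'
python3 - <<'E'
from h import *
im,d=get_image("top");a=im[130:350,230:550,::-1]
im,d=get_image("scene");b=im[140:360,220:540,::-1]
cv2.imwrite("pics/m8.png",cv2.resize(np.hstack([a,b]),(800,275),interpolation=cv2.INTER_CUBIC))
E
```

```text
time_s: 31.6
position: [0.5565, -0.037, 0.4018]
tool_rot: [[0.997, -0.082, 0.008], [-0.082, -0.997, -0.002], [0.008, 0.002, -1.0]]
ft_force: [-0.6, -0.2, -0.6]
grip_width: 0.0856
gripper_force: 0.0
time_s: 32.4
position: [0.4068, -0.2364, 0.4173]
tool_rot: [[0.997, -0.081, -0.0], [-0.081, -0.997, 0.001], [-0.0, -0.001, -1.0]]
ft_force: [-0.1, 1.3, -0.6]
grip_width: 0.0854
gripper_force: 0.0
```

View pics/m8.png

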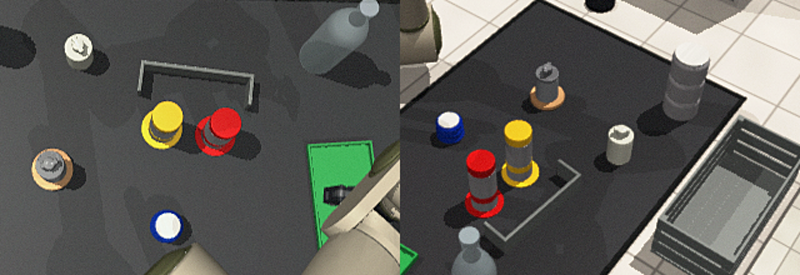

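Both tins stand centred on their own pads, the grey jar is on the stand, and the bottle, can and white jar have not moved. Handing in.

```bash
python3 -c "
from rig import *
print(close_job())"
```

```text
the job is handed in; nothing more can be done
None
```

The job is handed in after about 32 s of robot time: the grey jar is on the wooden stand, both tins are back on their own pads, and the last pictures show everything upright and the bottle, can and white jar unmoved.

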